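Glue up a doll: bodies in their nests, head over the neck dowel, press and hold

ROBOT

A 7-joint arm with a two-finger parallel gripper is mounted at the origin on the work surface. World frame = base frame: x ahead of the robot, y to its left, z up, the work surface at z = 0. Lengths are in m, angles in rad, forces in N, time in s.
With the tool pointing down it reaches from about 0.4 to 0.875 m from the base axis. Payload 19.3 kg.
Tool frame: the origin (TCP) lies on the centre line of the jaws, within the pads' length; the fingertips stand 25 mm ahead of it and the grasp point (between the pads) lies 6 mm ahead of it (tips_ahead is the distance from the TCP to the fingertips, in m); z points along the fingers, y is the direction in which the jaws open and shut (so a half turn about z gives the same grasp; the last joint's range is limited). The gripper opens to 85 mm and grips with 20 to 120 N. Pads are 22 mm wide; open, the fingers measure 114 mm over their backs; the gripper's body (76 mm by 85 mm) begins 54 mm behind the grasp point. The pads swing forward as they close: fully open they stand 13 mm farther back than shut.
Start: joints at [-1.31, 0.521, -0.036, 1.599, 0.021, 1.021, -0.113], TCP at [0.203, 0.591, 0.256] pointing down, gripper open.
Joint ranges: [-2.91, 2.91], [-0.3, 2.13], [-1.5, 1.42], [0.17, 2.43], [-1.26, 4.41], [0.16, 1.93], [-2.52, 2.52]. Speed limits (rad/s): [1.89, 1.89, 2.39, 2.39, 3.01, 3.01, 3.01].

INTERFACE

Orientations are given as [roll, pitch, yaw] about the fixed x, y, z axes, in that order (R = Rz(yaw) Ry(pitch) Rx(roll)).
In Python, from workcell import observe, grab_frame, job_done, outline_of, tips_ahead gives the robot as it stands. The module is installed in compiled form; this text tells all that it offers.
- The arm moves only by the tool move_arm, never from a script. Its argument "motion" is a list of rows, each a list of 2 entries, a list of its own where there are three numbers: the shift along the world's x, y, z in mm, then the turn, a rotation vector about the world's x, y, z in rad. A call has 1 to 12 rows; each row is the pose to reach, as a shift and turn from the pose commanded when the call began; what a row does not reach only later rows make up. A row lasts 1/8 s, in which the tool goes at most 62.5 mm and 10.7 degrees, less where a joint would pass 70% of its speed; a pose out of reach is approached as far as the arm can. A call with a gripper value outside its range is refused whole. "jaw" is the finger opening in mm, from 0 to 85.4, set as the call begins (left out, the last holds). The fingers move at their own pace and stop on an object; "grip_force" is the grip in N (left out, the last holds). Time passes only in rows, so rows that repeat a pose let the fingers close. It gives the time, the measured TCP pose, the force and the opening at its end, in the units of the state.
- observe(): the state, without advancing time (a new reading comes with each control period).
- grab_frame(name): name is "scene" or "top"; returns a dict with "frame" (420x560x3 uint8, red, green, blue), "fx", "fy", "cx", "cy" (pixels), "T" (4x4, takes a point from camera to world coordinates). Camera axes: x right, y down, z forward; pixel columns grow to the right and rows downward; lengths in m; the calibration is good to about 2 mm. A picture is of the moment at which its call begins. There is no depth.
- job_done(): hands the job in, once; it reports no verdict.
Trained networks look in the newest picture that a camera, given by its name, has taken for a name from the list of things; names that differ only in an ending like _2 or _b are one class to them, and where a whole thing is asked for, a point or a joint stands for the part that bears it (a point fixed in the world has none). Each returns a list of dicts, best first, with "score" (0 to 1); they miss things now and then, are a little off and sometimes report something else, mostly with a low value. They report only what shows in the picture. A call takes as long as a camera call. They do not tell look-alikes from the thing itself.
- outline_of(label, camera): "pixels" (420x560 bool, what is visible of it) and "pixel" ([column, row] in pixels, amid what is visible of it).
The state is a dict: "clock": time; "qpos": joint angles; "qd": joint speeds; "joint_efforts": joint torques, N m; "position": TCP position; "tool_rot": TCP orientation; "force": force on the tool from outside, world axes, zero at the start; "moment": the same for the moment, N m; "grip_width": finger opening in m.
Only numpy, scipy, OpenCV 4.12 (cv2) and the standard library are available. Lean on these libraries where they do the work, as an engineer would, in place of code of your own. Each camera call takes 0.05 s, during which the arm holds its last target.

TASK

A pair of wooden dolls is being glued up in its display stand: stand each body in the nest that has its shape, the round one and the square one, fully home, and let go of them. Then take the plain head, slide it over the dowel hidden under it on the round body's neck until it drops on, press it firmly down and finish like that: the gripper stays on the head, still pressing it down, so that the glue can take. Leave the head with the cap and the other things on the table where they are.

Things in the scene. Friction and masses are not known exactly. Their poses are not given: they have to be found in the camera images.
- round_body: Round doll body of bare turned wood, loose, about 100 g, standing upright on the table at first. Origin: centre of its underside; z up its axis. Foot 60 mm wide, 14 mm high, narrowing to a straight 42 mm wide part between 42 and 78 mm up (grip there); flat shoulder 34 mm wide at 84 mm; a 10 mm dowel, its tip chamfered to 6 mm, stands up from 84 to 98 mm.
- neck (a point): Centre of the flat shoulder of the round body, at the foot of its dowel: 84 mm above the underside. The dowel's tip is 14 mm higher.
- round_head: Plain doll head (no cap) of bare turned wood, loose, about 55 g, standing on its flat 34 mm underside on the table at first. 56 mm wide (sides straight from 14 to 36 mm up), 52 mm high, domed on top. Origin: centre of the underside; z up. A blind hole in the underside, 13 mm wide, 17 mm deep, fits over the dowel; fully home, the underside lies flat on the body's shoulder.
- stand: Display stand of dark wood, 220 x 110 x 30 mm, fixed on the table, its place and yaw differ. Origin: centre of its underside; x along its length: the round nest lies on its -x side, the square nest on its +x side.
- round_nest (a point): Centre of the floor of the round nest in the stand: 63 mm across, 16 mm deep, floor 14 mm above the table; it fits the round body's foot.
- square_nest (a point): Centre of the floor of the square nest in the stand: 54 x 54 mm, sides along the stand's x and y, 16 mm deep, floor 14 mm above the table; it fits the square body's foot. The two nests are 95 mm apart.
- square_body: Square doll body of the same wood, loose, about 100 g, standing upright on the table at first. Origin: centre of its underside; z up; its sides face along its own x and y (any quarter turn fits the nest). Foot 50 x 50 mm, 18 mm high, narrowing to straight 42 x 42 mm between 42 and 78 mm up (grip there), shoulder at 84 mm, 10 mm dowel up to 98 mm. Its head is put on another day.
- capped_head: The square doll's head, loose: 56 mm across like the other, but with a small round cap and an upright fin on top, 84 mm high in all: to be left alone. Origin: centre of its underside.
- glue: Bottle of wood glue, white with a nozzle, 48 mm across, 135 mm high, loose: to be left alone. Origin: centre of its underside.
- mug: White mug, 80 mm across, 88 mm high, loose: to be left alone. Origin: centre of its underside.
- paint_jar: Small paint jar, 44 mm across, 45 mm high, loose: to be left alone. Origin: centre of its underside.
- brush: Flat brush, 190 mm long, lying on the table, loose: to be left alone. Origin: on its underside near the middle.
- sandpaper_block: Cork sanding block, 75 x 45 x 28 mm, loose: to be left alone. Origin: centre of its underside.
Mind the look-alikes: they are no part of the job. Leave any pink look-alike of the square_body alone.

How it is judged:
By the outcome, as a careful person would: the job done as asked, in the order asked, and still so for the second after the job is handed in, while the arm keeps its last pose, push and grip.
It also fails if it takes over 72 s, if anything falls off the work surface, if the arm or the gripper's body presses on something with over 40 N, if the wrist force passes 120 N, or if a joint passes its speed limit or range.

## Working session

There is one attempt and no reset: what is moved stays moved. The work goes in short steps, Python scripts to look and compute and a tool call to move; the robot and the scene stay as the last step left them, time stands still between calls to the robot, and variables do not carry over. Pictures are saved under pics/ and viewed, and the job is handed in when it is done.

Besides the shell and the picture viewer there is one more tool, called after ">>>" as name([rows], argument=value, ...), one row to a line, values as JSON. move_arm: Moves the arm, as the interface text tells. Its arguments: {"type":"object","properties":{"motion":{"type":"array"},"jaw":{"type":"number"},"grip_force":{"type":"number"}},"required":["motion"]}

```bash
mkdir -p pics; python3 - <<'E'
from workcell import *
import cv2,numpy as np
s=observe();print(s)
for n in("scene","top"):
    f=grab_frame(n);cv2.imwrite(f"pics/{n}0.png",f["frame"][:,:,::-1]);print(n,f["fx"],f["fy"],f["cx"],f["cy"],f["T"].round(4).tolist() if hasattr(f["T"],'round') else f["T"])
print(tips_ahead() if callable(tips_ahead) else tips_ahead)
E
```

```text
{'clock': 0.0, 'qpos': array([-1.31021138,  0.52198691, -0.03634549,  1.59998378,  0.02117973,
        1.02110885, -0.11277389]), 'qd': array([-0.00075708, -0.00021619,  0.00123017, -0.00023543, -0.00089168,
        0.00204401,  0.00113292]), 'joint_efforts': array([-5.30194829e-04, -9.27096605e+01,  1.97988577e+00, -3.69933951e+01,
        1.78593665e-02,  8.04752985e-03, -4.50923028e-05]), 'position': array([0.20291082, 0.59082604, 0.25575107]), 'tool_rot': array([-3.14049098e+00,  5.24617166e-05,  2.81082852e+00]), 'force': array([ 0.69507323, -0.36140634, -0.15745343]), 'moment': array([ 0.02765664, -0.02942319,  0.02013787]), 'grip_width': 0.08546160269806558}
scene 429.60151776760756 429.60151776760756 277.86181710662373 204.07977991622735 [[0.4596, 0.4764, -0.7495, 1.5008], [0.8879, -0.2288, 0.399, -0.5024], [0.0186, -0.8489, -0.5282, 0.7634], [0.0, 0.0, 0.0, 1.0]]
top 489.7971454605984 489.7971454605984 275.72470959342996 206.24174071773723 [[-0.003, -0.976, 0.2175, 0.2557], [-1.0, 0.0029, -0.0005, -0.0045], [-0.0002, -0.2175, -0.9761, 1.3138], [0.0, 0.0, 0.0, 1.0]]
0.025
```

View pics/scene0.png

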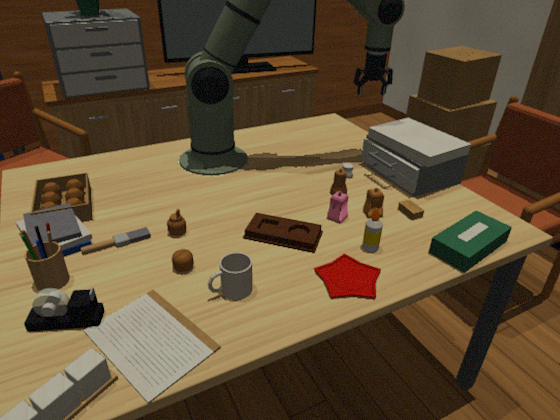

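View pics/top0.png

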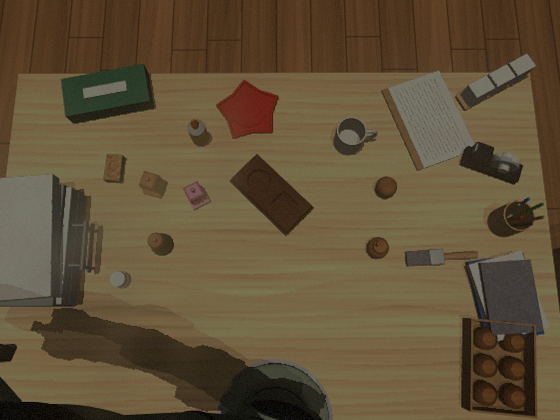

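```bash
cat > h.py <<'E'
from workcell import *
import cv2,numpy as np
from scipy.optimize import minimize
def cam(n):
    f=grab_frame(n);f["Ti"]=np.linalg.inv(np.array(f["T"]));return f
def proj(f,P):
    P=np.asarray(P,float).reshape(-1,3);c=(f["Ti"][:3,:3]@P.T).T+f["Ti"][:3,3]
    return np.c_[f["fx"]*c[:,0]/c[:,2]+f["cx"],f["fy"]*c[:,1]/c[:,2]+f["cy"]]
def back(f,uv,z):
    d=np.array([(uv[0]-f["cx"])/f["fx"],(uv[1]-f["cy"])/f["fy"],1.]);T=np.array(f["T"])
    d=T[:3,:3]@d;o=T[:3,3];return o+d*(z-o[2])/d[2]
a=np.linspace(0,2*np.pi,32,endpoint=False)
circ=np.c_[np.cos(a),np.sin(a)]/2; sq=np.array([[-1,-1],[1,-1],[1,1],[-1,1]])/2.
R=circ
MODELS={
'round_body':[(circ,60,0),(circ,60,14),(circ,42,42),(circ,42,78),(circ,34,84),(circ,10,84),(circ,10,96),(circ,6,98)],
'square_body':[(sq,50,0),(sq,50,18),(sq,42,42),(sq,42,78),(sq,34,84),(circ,10,84),(circ,10,96),(circ,6,98)],
'round_head':[(circ,34,0),(circ,56,14),(circ,56,36),(circ,44,46),(circ,24,51),(circ,5,52)],
'stand':[(sq*[220,110],1,0),(sq*[220,110],1,30)],
}
S=4
def mask(f,m,x,y,yaw,z0=0,win=None):
    c,s=np.cos(yaw),np.sin(yaw);Rm=np.array([[c,-s],[s,c]])
    sl=[np.c_[(p*w/1000)@Rm.T+[x,y],np.full(len(p),z0+z/1000)] for p,w,z in m]
    u0,v0,w,h=win;im=np.zeros((h*S,w*S),np.uint8)
    for A,B in zip(sl[:-1],sl[1:]):
        q=(proj(f,np.r_[A,B])+.5-[u0,v0])*S-.5
        cv2.fillConvexPoly(im,cv2.convexHull(np.round(q*16).astype(np.int32)),1,shift=4)
    return cv2.resize(im.astype(np.float32),(w,h),interpolation=cv2.INTER_AREA)
def fit(name,obs,p0,z0=0,useyaw=True):
    """obs list of (f,boolmask)"""
    m=MODELS[name]
    def prep():
        o=[]
        for f,M in obs:
            ys,xs=np.nonzero(M);u0=max(xs.min()-15,0);v0=max(ys.min()-15,0);w=xs.max()+15-u0;h=ys.max()+15-v0
            o.append((f,M[v0:v0+h,u0:u0+w].astype(np.float32),(u0,v0,w,h)))
        return o
    o=[]
    for f,M,(u0,v0,w,h) in prep():
        h,w=M.shape;o.append((f,M,(u0,v0,w,h)))
    def cost(p):
        e=0
        for f,M,win in o:
            r=mask(f,m,p[0]/1000,p[1]/1000,p[2]/20 if useyaw else 0,z0,win)
            e+=np.abs(r-M).sum()/M.sum()
        return e
    best=None
    yaws=np.deg2rad([0,30,60]) if useyaw and len(p0)<3 else [p0[2] if len(p0)>2 else 0]
    if name=='stand' and len(p0)<3: yaws=np.deg2rad(np.arange(0,180,20))
    for yw in yaws:
        q=[p0[0]*1000,p0[1]*1000]+([yw*20] if useyaw else [])
        sx=np.array([q]+[np.array(q)+d for d in 6*np.eye(len(q))])
        r=minimize(cost,q,method='Nelder-Mead',options=dict(initial_simplex=sx,xatol=.05,fatol=1e-5))
        if best is None or r.fun<best.fun:best=r
    p=best.x;return [p[0]/1000,p[1]/1000]+([p[2]/20] if useyaw else []),best.fun
E
python3 - <<'E'
from h import *
F={n:cam(n) for n in("scene","top")}
np.save('calib.npy',F,allow_pickle=True)
L={}
for n in F:
    vis=F[n]["frame"].copy()
    for l in("round_body","square_body","round_head","capped_head","stand","glue","mug"):
        r=outline_of(l,n)
        print(n,l,[(round(x["score"],2),np.round(x["pixel"]).tolist(),int(x["pixels"].sum())) for x in r[:3]])
        L[n,l]=r
import pickle;pickle.dump((F,L),open('o.pkl','wb'))
cv2.imwrite('pics/topz.png',cv2.resize(F['top']['frame'][120:270,90:330,::-1],None,fx=3.3,fy=3.3,interpolation=cv2.INTER_CUBIC))
E
```

```text
scene round_body [(0.84, [340.0, 180.0], 320), (0.57, [121.0, 242.0], 663), (0.16, [177.0, 223.0], 373)]
scene square_body [(0.85, [372.0, 202.0], 449), (0.85, [337.0, 210.0], 500)]
scene round_head [(0.67, [181.0, 263.0], 409), (0.22, [413.0, 209.0], 337)]
scene capped_head [(0.7, [176.0, 222.0], 372)]
scene stand [(0.82, [282.0, 234.0], 2138)]
scene glue []
scene mug [(0.7, [232.0, 277.0], 1489)]
top round_body [(0.82, [160.0, 246.0], 459)]
top square_body [(0.83, [152.0, 186.0], 524), (0.59, [201.0, 193.0], 461)]
top round_head [(0.59, [384.0, 186.0], 371)]
top capped_head [(0.94, [376.0, 248.0], 370)]
top stand [(0.96, [267.0, 194.0], 3118)]
top glue [(0.65, [201.0, 133.0], 415)]
top mug [(0.71, [347.0, 134.0], 1077)]
```

View pics/topz.png

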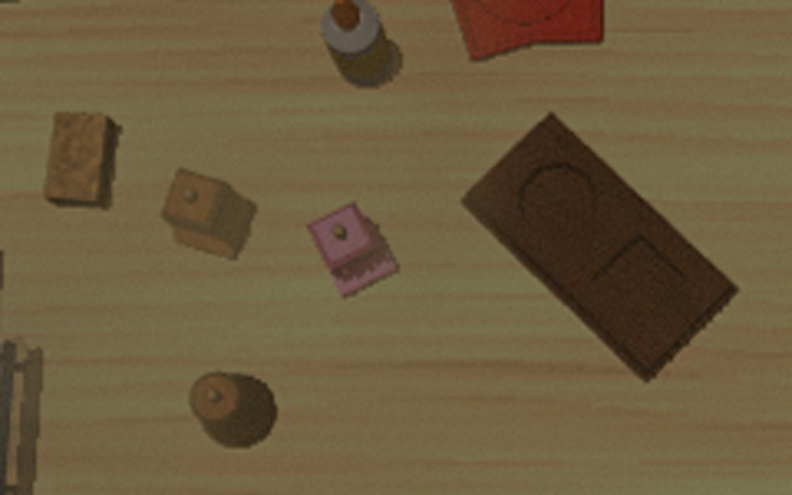

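```bash
python3 - <<'E'
from h import *
import pickle
F,L=pickle.load(open('o.pkl','rb'))
for l,y in(("round_body",0),("square_body",1),("round_head",0),("stand",1)):
    p=back(F["top"],L["top",l][0]["pixel"],0.03)
    for cs in(("top",),("scene",),("top","scene")):
        r=fit(l,[(F[c],L[c,l][0]["pixels"]) for c in cs],p[:2],useyaw=bool(y))
        print(l,cs,np.round(r[0],4),round(r[1],3))
# pink
p=back(F["top"],L["top","square_body"][1]["pixel"],0.03)
print('pink',fit("square_body",[(F["top"],L["top","square_body"][1]["pixels"]),(F["scene"],L["scene","square_body"][1]["pixels"])],p[:2]))
for l in("capped_head","mug","glue"):print(l,back(F["top"],L["top",l][0]["pixel"],0.04))
E
```

```text
round_body ('top',) [0.4425 0.3028] 0.056
round_body ('scene',) [0.4356 0.3045] 0.221
round_body ('top', 'scene') [0.4414 0.3013] 0.324
square_body ('top',) [0.6021 0.3282 1.2749] 0.049
square_body ('scene',) [0.6006 0.3267 1.2229] 0.186
square_body ('top', 'scene') [0.6014 0.3272 1.2661] 0.265
round_head ('top',) [ 0.5954 -0.3034] 0.054
round_head ('scene',) [ 0.5967 -0.3071] 0.055
round_head ('top', 'scene') [ 0.5958 -0.3051] 0.175
stand ('top',) [0.5786 0.0085 0.7806] 0.085
stand ('scene',) [0.5852 0.0057 0.816 ] 0.061
stand ('top', 'scene') [0.5816 0.0072 3.9389] 0.176
pink ([np.float64(0.5716868828663533), np.float64(0.20955363669887594), np.float64(0.483816110751226)], np.float64(0.19038531184196472))
capped_head [ 0.4276732  -0.26757218  0.04      ]
mug [ 0.74431366 -0.20134119  0.04      ]
glue [0.74757413 0.2010486  0.04      ]
```

```bash
cat >> h.py <<'E'
def refine(f,M,k=3):
    M=M.astype(np.uint8);K=np.ones((3,3),np.uint8)
    g=np.full(M.shape,cv2.GC_BGD,np.uint8)
    g[cv2.dilate(M,K,iterations=12)>0]=cv2.GC_BGD
    g[cv2.dilate(M,K,iterations=k)>0]=cv2.GC_PR_BGD
    g[M>0]=cv2.GC_PR_FGD; g[cv2.erode(M,K,iterations=k)>0]=cv2.GC_FGD
    ys,xs=np.nonzero(M);y0,y1,x0,x1=max(ys.min()-20,0),ys.max()+20,max(xs.min()-20,0),xs.max()+20
    sub=np.ascontiguousarray(f["frame"][y0:y1,x0:x1,::-1]);gs=g[y0:y1,x0:x1].copy()
    cv2.grabCut(sub,gs,None,np.zeros((1,65)),np.zeros((1,65)),6,cv2.GC_INIT_WITH_MASK)
    o=np.zeros(M.shape,bool);o[y0:y1,x0:x1]=(gs==1)|(gs==3);return o
def lines(f,m,x,y,yaw,z0=0):
    c,s=np.cos(yaw),np.sin(yaw);Rm=np.array([[c,-s],[s,c]])
    return [proj(f,np.c_[(p*w/1000)@Rm.T+[x,y],np.full(len(p),z0+z/1000)]) for p,w,z in m]
def crop(f,ls,c,r=40,k=7,col=(0,255,0),bright=1.8):
    u0,v0=int(c[0]-r),int(c[1]-r)
    u0=max(u0,0);v0=max(v0,0)
    im=f["frame"][v0:v0+2*r,u0:u0+2*r,::-1]
    im=np.clip(im*bright,0,255).astype(np.uint8)
    im=cv2.resize(im,None,fx=k,fy=k,interpolation=cv2.INTER_CUBIC)
    for l in ls:
        q=np.round(((l+.5-[u0,v0])*k-.5)*16).astype(np.int32);cv2.polylines(im,[q.reshape(-1,1,2)],True,col,1,cv2.LINE_AA,shift=4)
    return im
E
python3 - <<'E'
from h import *
import pickle
F,L=pickle.load(open('o.pkl','rb'))
rows={c:[] for c in F}
for l,y in(("round_body",0),("square_body",1),("round_head",0),("stand",1)):
    p=back(F["top"],L["top",l][0]["pixel"],0.03)
    O={c:refine(F[c],L[c,l][0]["pixels"]) for c in F}
    for cs in(("top",),("scene",),("top","scene")):
        r=fit(l,[(F[c],O[c]) for c in cs],p[:2],useyaw=bool(y))
        print(l,cs,np.round(r[0],4),round(r[1],3))
        if len(cs)==1:
            c=cs[0];q=list(r[0])+[0];r_=40 if l!='stand' else 50
            rows[c].append(cv2.resize(crop(F[c],lines(F[c],MODELS[l],*q[:3]),proj(F[c],[q[0],q[1],.03])[0],r_),(400,300*400//300)))
for c in rows:
    R=rows[c];cv2.imwrite(f'pics/fit_{c}.png',cv2.resize(np.vstack([np.hstack(R[:2]),np.hstack(R[2:])]),(600,600)))
E
```

```text
round_body ('top',) [0.4436 0.3014] 0.043
round_body ('scene',) [0.4355 0.3048] 0.258
round_body ('top', 'scene') [0.4431 0.3011] 0.321
square_body ('top',) [0.602 0.327 1.253] 0.054
square_body ('scene',) [0.6019 0.3263 1.2049] 0.064
square_body ('top', 'scene') [ 0.6017  0.3266 -0.3435] 0.125
round_head ('top',) [ 0.5947 -0.3034] 0.048
round_head ('scene',) [ 0.599 -0.307] 0.154
round_head ('top', 'scene') [ 0.595  -0.3043] 0.231
stand ('top',) [0.5782 0.0082 0.7896] 0.055
stand ('scene',) [0.5807 0.008  0.7931] 0.106
stand ('top', 'scene') [0.579  0.0074 0.7897] 0.165
```

View pics/fit_top.png

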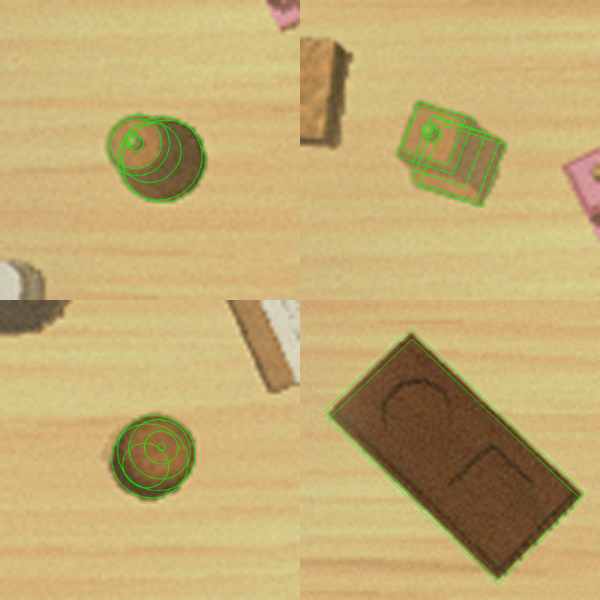

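View pics/fit_scene.png

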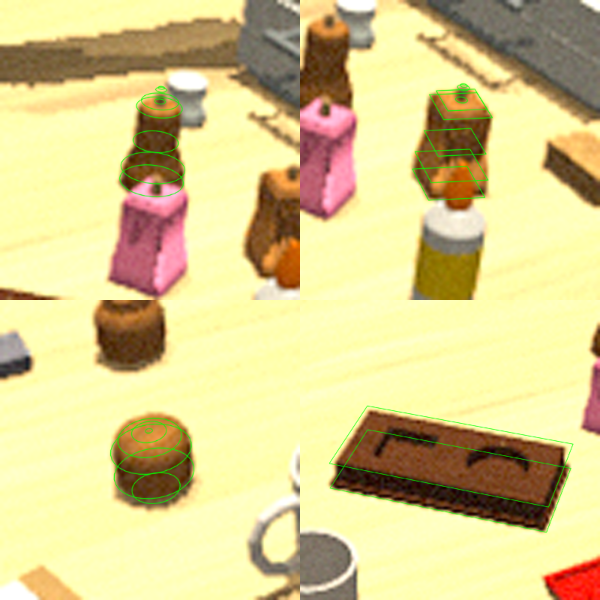

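>>> move_arm([
  [[50,-33,-5],[0,0,0]],
  [[399,-264,-70],[0,0,0]],
  [[399,-264,-70],[0,0,0]],
  [[399,-264,-70],[0,0,0]],
  [[399,-264,-70],[0,0,0]],
  [[399,-264,-70],[0,0,0]],
  [[399,-264,-70],[0,0,0]],
  [[399,-264,-70],[0,0,0]],
  [[399,-264,-70],[0,0,0]],
  [[399,-264,-70],[0,0,0]],
  [[399,-264,-70],[0,0,0]],
  [[399,-264,-70],[0,0,0]],
], jaw=75)

```text
clock: 2.4
position: [0.6014, 0.328, 0.1866]
tool_rot: [3.141, 0.0, 2.812]
force: [0.8, 1.0, -0.2]
grip_width: 0.075
```

```bash
python3 - <<'E'
from h import *
s=observe();print(s['clock'],s['position'].round(4),s['tool_rot'].round(4),s['qpos'].round(3),s['grip_width'])
A=cam("scene");B=cam("top")
p=s['position']
cv2.imwrite('pics/hov.png',np.hstack([crop(A,[],proj(A,p-[0,0,.06])[0],40,9),crop(B,[],proj(B,p)[0],40,9)])[:, :].copy()[::2,::2])
E
```

```text
2.4 [0.6014 0.328  0.1866] [3.1412 0.     2.8121] [-0.593  0.689  0.012  1.489 -0.009  0.963  0.663] 0.07496630023825929
```

View pics/hov.png

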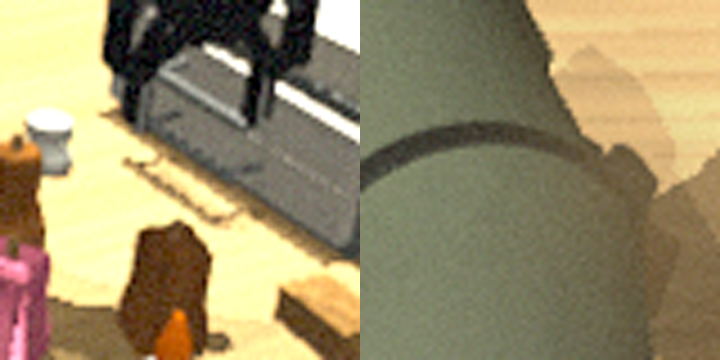

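>>> move_arm([
  [[0,-1,-45],[0,0,0]],
  [[0,-1,-90],[0,0,0]],
  [[0,-1,-110],[0,0,0]],
  [[0,-1,-120],[0,0,0]],
  [[0,-1,-120],[0,0,0]],
  [[0,-1,-120],[0,0,0]],
])

```text
clock: 3.25
position: [0.6027, 0.3265, 0.0677]
tool_rot: [3.14, 0.001, 2.811]
force: [0.7, -0.0, -0.1]
grip_width: 0.075
```

```bash
python3 - <<'E'
from h import *
s=observe();print(s['clock'],s['position'].round(4),s['force'])
A=cam("scene")
p=s['position']
cv2.imwrite('pics/desc.png',crop(A,[],proj(A,p)[0],35,9))
E
```

```text
3.25 [0.6027 0.3265 0.0677] [ 0.70662164 -0.0289932  -0.07082225]
```

View pics/desc.png

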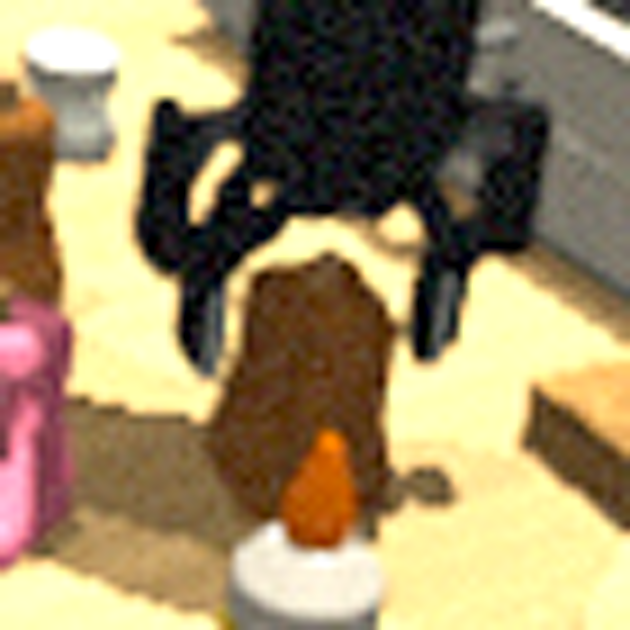

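>>> move_arm([
  [[0,0,0],[0,0,0]],
  [[0,0,0],[0,0,0]],
  [[0,0,0],[0,0,0]],
  [[0,0,0],[0,0,0]],
  [[0,0,0],[0,0,0]],
  [[0,0,0],[0,0,0]],
], jaw=35, grip_force=40)

```text
clock: 4.05
position: [0.6022, 0.3262, 0.0669]
tool_rot: [3.141, 0.0, 2.811]
force: [-0.9, -0.2, 5.7]
grip_width: 0.0417
```

>>> move_arm([
  [[0,0,10],[0,0,0]],
  [[0,0,40],[0,0,0]],
  [[0,0,90],[0,0,0]],
  [[0,0,125],[0,0,0]],
  [[-10,-60,125],[0,0,-0.08]],
  [[-20,-120,125],[0,0,-0.16]],
  [[-30,-180,125],[0,0,-0.24]],
  [[-40,-240,125],[0,0,-0.32]],
  [[-50,-300,125],[0,0,-0.4]],
  [[-57,-352,120],[0,0,-0.45]],
  [[-57,-352,100],[0,0,-0.45]],
  [[-57,-352,80],[0,0,-0.45]],
])

```text
clock: 5.55
position: [0.5452, -0.0265, 0.1466]
tool_rot: [3.141, 0.001, 2.359]
force: [-0.2, 0.3, -1.3]
grip_width: 0.0416
```

>>> move_arm([
  [[0,0,0],[0,0,0]],
  [[0,0,0],[0,0,0]],
])

```text
clock: 5.8
position: [0.5454, -0.0258, 0.1472]
tool_rot: [3.141, 0.001, 2.361]
force: [0.3, 0.6, -1.0]
grip_width: 0.0414
```

```bash
python3 - <<'E'
from h import *
s=observe();print(s['clock'],s['position'].round(4),s['tool_rot'],s['force'],s['grip_width'],s['qpos'].round(2))
A=cam("scene");B=cam("top")
p=s['position']
cv2.imwrite('pics/n1.png',crop(A,[],proj(A,p-[0,0,.04])[0],45,13))
cv2.imwrite('pics/n1t.png',B['frame'][:,:,::-1])
E
```

```text
5.8 [ 0.5454 -0.0258  0.1472] [3.14094720e+00 5.76774867e-04 2.36084807e+00] [ 0.27915143  0.64204815 -1.04591046] 0.04140071777714183 [-0.15  0.55  0.13  1.91 -0.1   0.69  0.82]
```

View pics/n1.png

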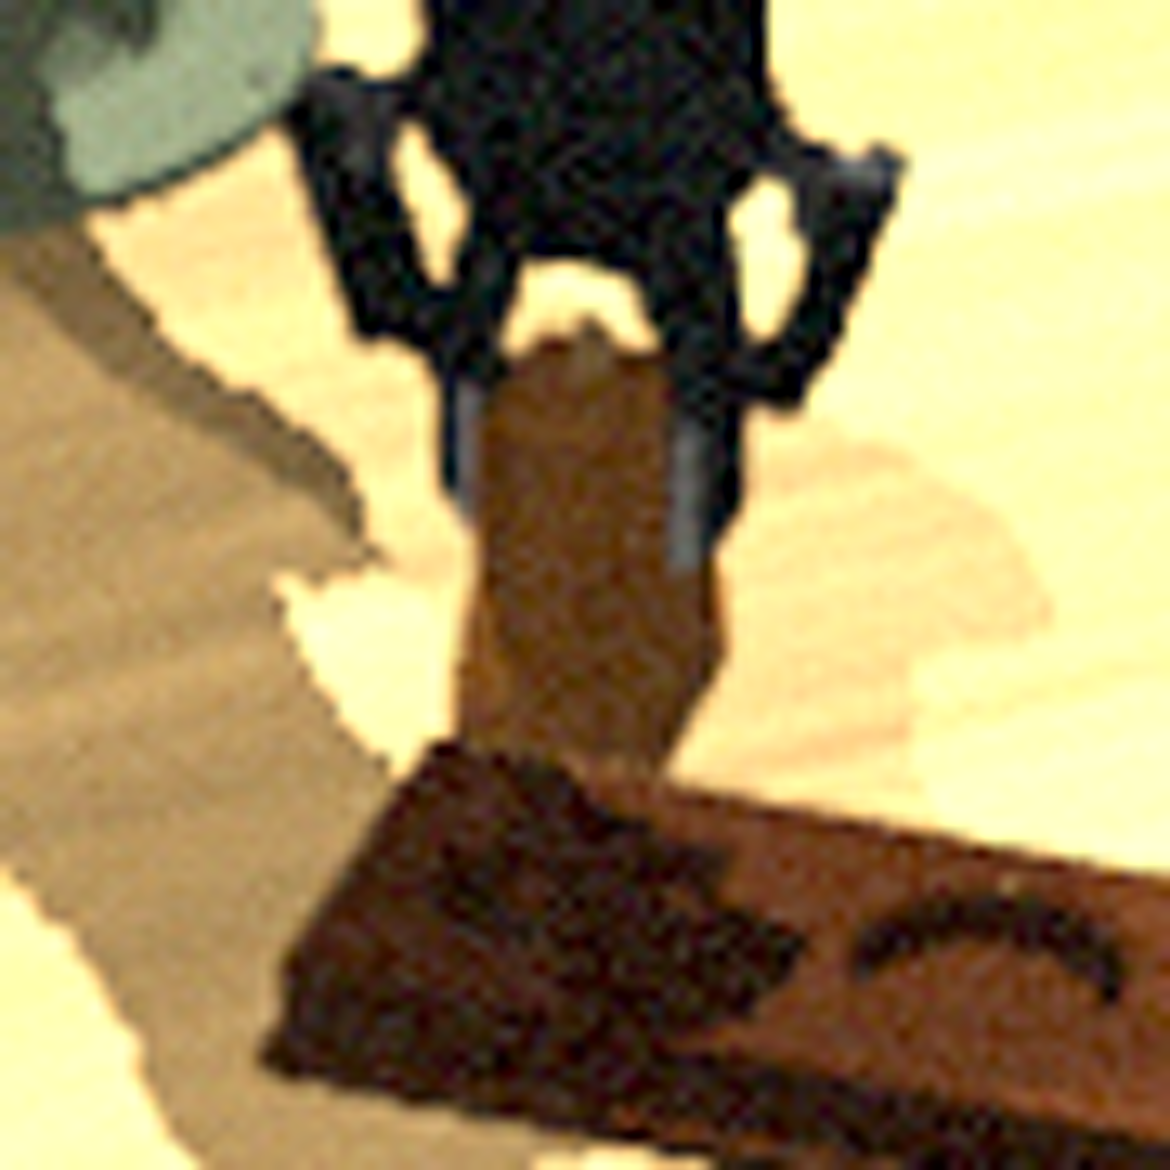

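View pics/n1t.png

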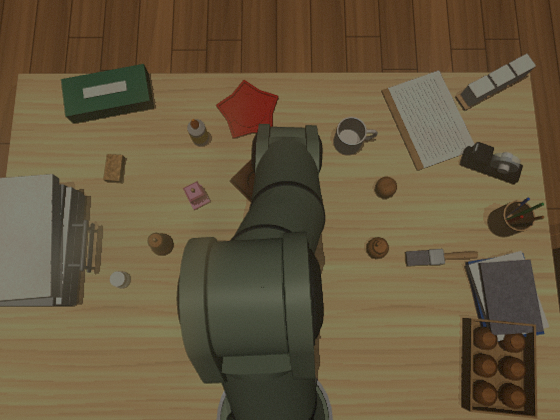

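```bash
cat >> h.py <<'E'
ST=[(sq*[220,110],1,30),(sq*[220,110],1,0)]
def nests(f,x,y,yaw):
    out=[];c,s=np.cos(yaw),np.sin(yaw);Rm=np.array([[c,-s],[s,c]])
    for p,w,dx,z in((circ,.063,-.0475,.03),(sq,.054,.0475,.03),(circ,.063,-.0475,.014),(sq,.054,.0475,.014)):
        out.append(proj(f,np.c_[(p*w+[dx,0])@Rm.T+[x,y],np.full(len(p),z)]))
    return out
E
python3 - <<'E'
from h import *
import pickle
F,L=pickle.load(open('o.pkl','rb'))
O={}
for c in F:
    g=cv2.cvtColor(F[c]["frame"],cv2.COLOR_RGB2GRAY)
    M=cv2.dilate(L[c,"stand"][0]["pixels"].astype(np.uint8),np.ones((3,3)),iterations=4)>0
    inn=np.median(g[L[c,"stand"][0]["pixels"]]);ring=M&~L[c,"stand"][0]["pixels"];out=np.percentile(g[ring],70)
    t=(np.percentile(g[L[c,"stand"][0]["pixels"]],75)+out)/2
    m=(M&(g<t)).astype(np.uint8);m=cv2.morphologyEx(m,cv2.MORPH_CLOSE,np.ones((7,7)));O[c]=m>0
    print(c,inn,out,t,m.sum())
R={}
for cs in(("top",),("scene",),("top","scene")):
    R[cs]=fit("stand",[(F[c],O[c]) for c in cs],(.579,.008,.79));print(cs,np.round(R[cs][0],4),R[cs][1])
ims=[]
for c in F:
    for cs in((c,),("top","scene")):
        x,y,w=R[cs][0];w+=np.pi
        ims.append(cv2.resize(crop(F[c],lines(F[c],ST,x,y,w)+nests(F[c],x,y,w),proj(F[c],[x,y,.03])[0],50,8),(480,480)))
cv2.imwrite('pics/st_a.png',np.hstack(ims[:2])[:,:]);cv2.imwrite('pics/st_b.png',np.hstack(ims[2:]))
E
```

```text
scene 42.0 155.0 101.5 2050
top 42.0 105.0 75.0 3147
('top',) [0.579  0.008  0.7901] 0.07608436793088913
('scene',) [0.5812 0.0078 0.7929] 0.09692072868347168
('top', 'scene') [0.5804 0.0075 0.7897] 0.17271503806114197
```

View pics/st_a.png

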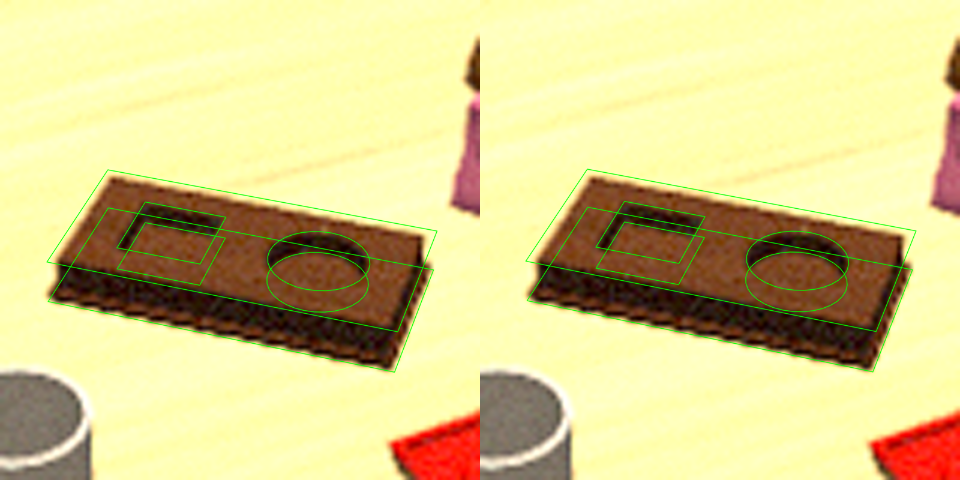

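View pics/st_b.png

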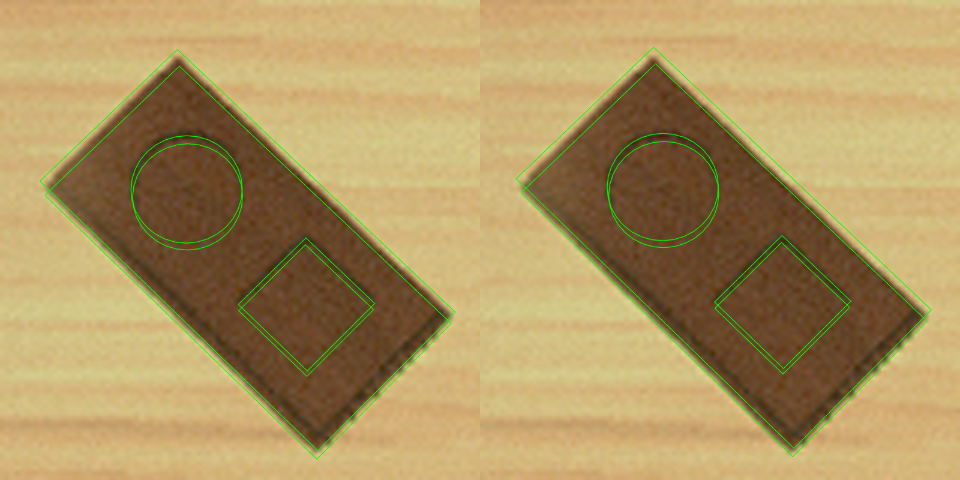

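>>> move_arm([
  [[0,0,-30],[0,0,0]],
  [[0,0,-44],[0,0,0]],
  [[0,0,-48],[0,0,0]],
  [[0,0,-52],[0,0,0]],
  [[0,0,-53],[0,0,0]],
  [[0,0,-53],[0,0,0]],
])

```text
clock: 6.65
position: [0.5465, -0.0268, 0.0952]
tool_rot: [3.14, 0.003, 2.36]
force: [-0.5, -5.0, 18.7]
grip_width: 0.0414
```

```bash
python3 - <<'E'
from h import *
s=observe();print(s['clock'],s['position'].round(4),s['tool_rot'],s['force'],s['moment'],s['grip_width'])
A=cam("scene")
p=s['position']
cv2.imwrite('pics/n2.png',crop(A,[],proj(A,p-[0,0,.04])[0],30,18))
E
```

```text
6.65 [ 0.5465 -0.0268  0.0952] [3.13966617e+00 2.95886156e-03 2.36001140e+00] [-0.54997359 -5.03954212 18.69418887] [-1.02874007  0.56702781  0.15367826] 0.04141801042080792
```

View pics/n2.png

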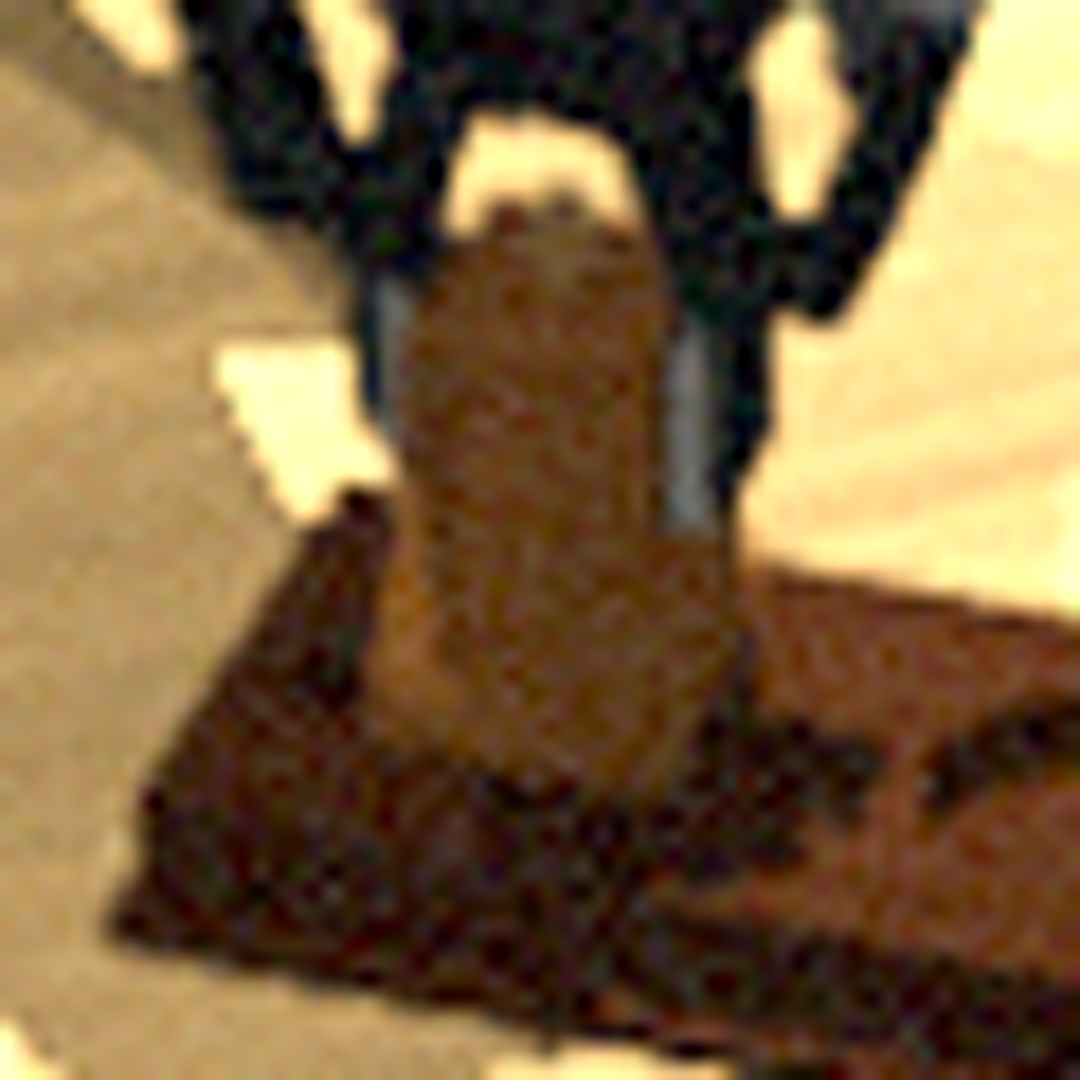

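```bash
python3 - <<'E'
from h import *
s=observe();A=cam("scene");p=s['position']
ls=lines(A,MODELS['square_body'],p[0],p[1],.79,.0290)
n=nests(A,.579,.008,.79+np.pi)
im=crop(A,ls,proj(A,p-[0,0,.04])[0],30,18)
im2=crop(A,n+lines(A,ST,.579,.008,.79+np.pi),proj(A,p-[0,0,.04])[0],30,18,(255,255,0))
cv2.imwrite('pics/n3.png',np.hstack([im,im2])[::2,::2])
E
```

```text
(no output)
```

View pics/n3.png

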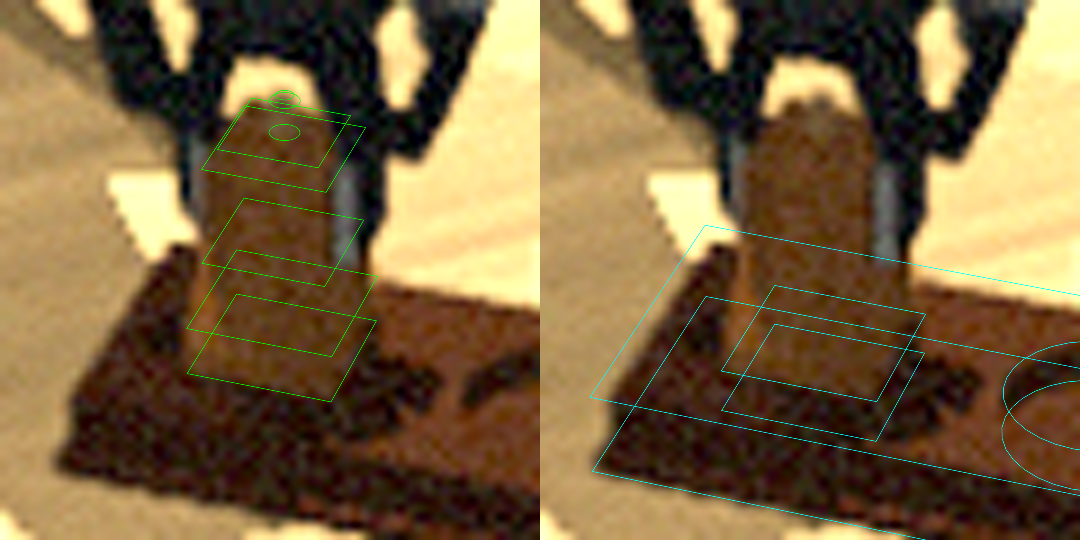

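```bash
python3 - <<'E'
from h import *
import pickle
F,L=pickle.load(open('o.pkl','rb'))
x,y,w=.579,.008,.79+np.pi
ims=[]
for c in("top","scene"):
    f=F[c]
    for k in(0,1):
        ims.append(crop(f,nests(f,x,y,w) if k else [],proj(f,[x,y,.03])[0],32,9,(0,255,0),4.5))
cv2.imwrite('pics/nn.png',np.hstack(ims[:2])[::1,::1][:,:][::1]);
a=np.vstack([np.hstack(ims[:2]),np.hstack(ims[2:])]);print(a.shape)
cv2.imwrite('pics/nn.png',cv2.resize(np.hstack(ims[:2]),(800,400)));cv2.imwrite('pics/nn2.png',cv2.resize(np.hstack(ims[2:]),(800,400)))
E
```

```text
(1152, 1152, 3)
```

View pics/nn.png

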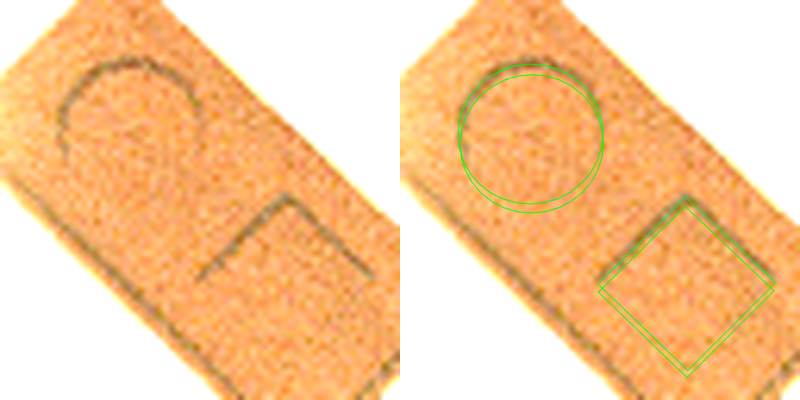

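View pics/nn2.png

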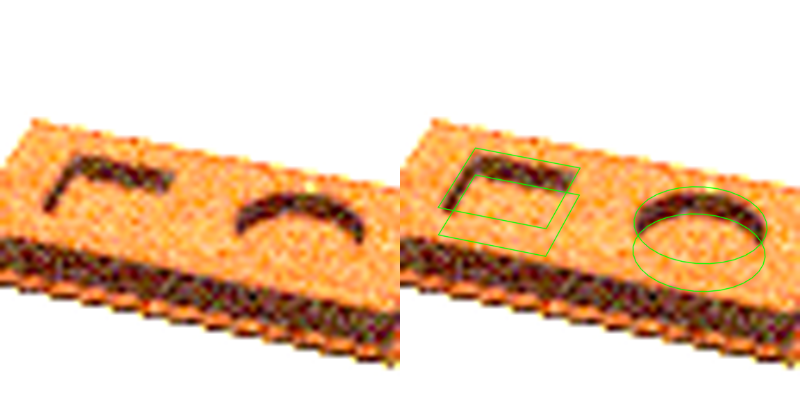

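```bash
cat > nf.py <<'E'
from h import *
import pickle
F,L=pickle.load(open('o.pkl','rb'))
def band(f,x,y,yaw,win):
    # visible wall = rim polygon minus floor polygon
    u0,v0,w,h=win;n=nests(f,x,y,yaw);K=8
    im=np.zeros((h*K,w*K),np.uint8)
    for i in(0,1):
        a=np.zeros_like(im);b=np.zeros_like(im)
        for P,t in((n[i],a),(n[i+2],b)):
            cv2.fillConvexPoly(t,np.round(((P+.5-[u0,v0])*K-.5)*16).astype(np.int32),1,shift=4)
        im|=a&(1-b)
    return cv2.GaussianBlur(cv2.resize(im.astype(np.float32),(w,h),interpolation=cv2.INTER_AREA),(0,0),.5)
def cost(p,cs):
    e=0
    for c in cs:
        f=F[c];u,v=proj(f,[.58,.008,.03])[0].astype(int);r=30
        win=(u-r,v-r,2*r,2*r)
        g=cv2.cvtColor(f["frame"],cv2.COLOR_RGB2GRAY)[v-r:v+r,u-r:u+r].astype(float)
        # local mask : near nests in the nominal, top surface only
        b=band(f,p[0]/1000,p[1]/1000,p[2]/20+np.pi,win)
        m=np.zeros((2*r,2*r),np.uint8)
        for P in nests(f,.5805,.008,.79+np.pi):
            cv2.fillConvexPoly(m,cv2.convexHull(np.round(P-[u-r,v-r]).astype(np.int32)),1)
        m=cv2.dilate(m,np.ones((3,3)),iterations=2)>0
        e-=np.corrcoef(b[m],-g[m])[0,1]
    return e
for cs in(("top",),("scene",),("top","scene")):
    best=None
    for dx in(-2,1,4):
      for dy in(-2,2):
        q=np.array([579+dx,8+dy,.79*20])
        r=minimize(cost,q,args=(cs,),method='Nelder-Mead',options=dict(initial_simplex=np.array([q]+[q+d for d in 2*np.diag([1,1,.3])]),xatol=.05,fatol=1e-5))
        if best is None or r.fun<best.fun:best=r
    x,y,w=best.x/[1000,1000,20];w+=np.pi
    d=np.array([np.cos(w),np.sin(w)])*.0475
    print(cs,(best.x/[1000,1000,20]).round(4),round(best.fun,3),'sq',(np.array([x,y])+d).round(4),'rd',(np.array([x,y])-d).round(4))
    for c in cs: cv2.imwrite(f'pics/nf_{len(cs)}{c}.png',crop(F[c],nests(F[c],x,y,w),proj(F[c],[x,y,.03])[0],32,9,(0,255,0),4.5))
E
python3 nf.py; python3 -c "
import cv2,numpy as np
cv2.imwrite('pics/nfa.png',cv2.resize(np.hstack([cv2.imread('pics/nf_1top.png'),cv2.imread('pics/nf_1scene.png')]),(800,400)))"
```

```text
('top',) [0.5818 0.0078 0.7887] -0.685 sq [ 0.5483 -0.0259] rd [0.6153 0.0415]
('scene',) [0.582  0.0057 0.7855] -0.712 sq [ 0.5484 -0.0279] rd [0.6156 0.0393]
('top', 'scene') [0.5818 0.0074 0.7889] -1.379 sq [ 0.5483 -0.0263] rd [0.6152 0.0411]
```

View pics/nfa.png

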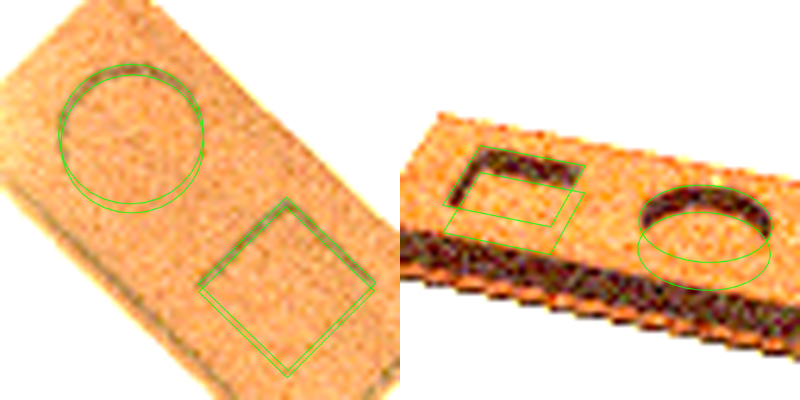

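>>> move_arm([
  [[0,0,5],[0,0,0]],
  [[3,-0.5,5],[0,0,0]],
  [[3,-0.5,2],[0,0,0]],
  [[3,-0.5,-1],[0,0,0]],
  [[3,-0.5,-3],[0,0,0]],
  [[3,-0.5,-3],[0,0,0]],
])

```text
clock: 7.5
position: [0.548, -0.0265, 0.09]
tool_rot: [-3.141, 0.0, 2.361]
force: [2.1, -1.8, -2.0]
grip_width: 0.0415
```

>>> move_arm([
  [[0,0,-4],[0,0,0]],
  [[0,0,-7],[0,0,0]],
  [[0,0,-9],[0,0,0]],
  [[0,0,-10],[0,0,0]],
  [[0,0,-10],[0,0,0]],
])

```text
clock: 8.12
position: [0.5481, -0.0264, 0.0809]
tool_rot: [3.141, 0.0, 2.361]
force: [-3.6, -1.6, 15.2]
grip_width: 0.0416
```

>>> move_arm([
  [[0,0,0.5],[0,0,0]],
  [[0,0,0.5],[0,0,0]],
  [[0,0,0.5],[0,0,0]],
  [[0,0,0.5],[0,0,0]],
  [[0,0,30],[0,0,0]],
  [[0,0,80],[0,0,0]],
  [[0,0,125],[0,0,0]],
  [[0,0,125],[0,0,0]],
], jaw=72)

```text
clock: 9.12
position: [0.5494, -0.0264, 0.2084]
tool_rot: [3.138, 0.003, 2.361]
force: [0.2, 0.8, -0.3]
grip_width: 0.0719
```

```bash
python3 - <<'E'
from h import *
s=observe();print(s['clock'],s['position'].round(4),s['tool_rot'],s['force'],s['grip_width'],s['qpos'].round(2))
A=cam("scene")
ls=lines(A,MODELS['square_body'],.5483,-.0265,.789,.014)
c=proj(A,[.55,-.026,.05])[0]
cv2.imwrite('pics/r1.png',np.hstack([crop(A,[],c,32,12),crop(A,ls,c,32,12)])[::2,::2])
E
```

```text
9.125 [ 0.5494 -0.0264  0.2084] [3.13767175 0.00338504 2.36062997] [ 0.15169501  0.81861686 -0.3143633 ] 0.07192130369126333 [-0.17  0.46  0.15  1.86 -0.09  0.82  0.81]
```

View pics/r1.png

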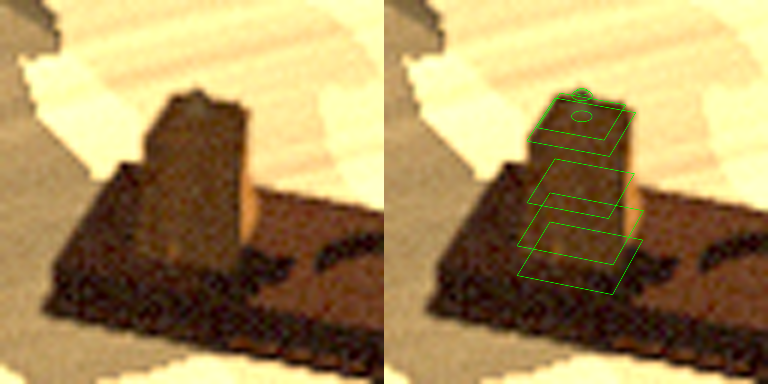

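>>> move_arm([
  [[-12,36,0],[0,0,-0.17]],
  [[-24,73,0],[0,0,-0.35]],
  [[-35,110,0],[0,0,-0.52]],
  [[-47,146,0],[0,0,-0.7]],
  [[-58,182,0],[0,0,-0.87]],
  [[-70,219,0],[0,0,-1.05]],
  [[-82,255,0],[0,0,-1.22]],
  [[-94,292,0],[0,0,-1.4]],
  [[-105,327.5,0],[0,0,-1.57]],
  [[-105,327.5,-20],[0,0,-1.57]],
  [[-105,327.5,-30],[0,0,-1.57]],
  [[-105,327.5,-30],[0,0,-1.57]],
])

```text
clock: 10.68
position: [0.4429, 0.3002, 0.1744]
tool_rot: [3.141, 0.002, 0.79]
force: [-0.0, -0.3, 0.0]
grip_width: 0.0722
```

```bash
python3 - <<'E'
from h import *
s=observe();print(s['clock'],s['position'].round(4),s['tool_rot'],s['grip_width'],s['qpos'].round(2))
A=cam("scene");p=s['position']
ls=lines(A,MODELS['round_body'],.4436,.3014,0)
c=proj(A,[.4436,.3014,.1])[0]
cv2.imwrite('pics/r2.png',np.hstack([crop(A,[],c,36,10),crop(A,ls,c,36,10)])[::2,::2])
E
```

```text
10.675 [0.4429 0.3002 0.1744] [3.14135701e+00 2.07575123e-03 7.90019001e-01] 0.07218933692059448 [-1.06  0.54  0.49  1.93 -0.36  0.76 -1.14]
```

View pics/r2.png

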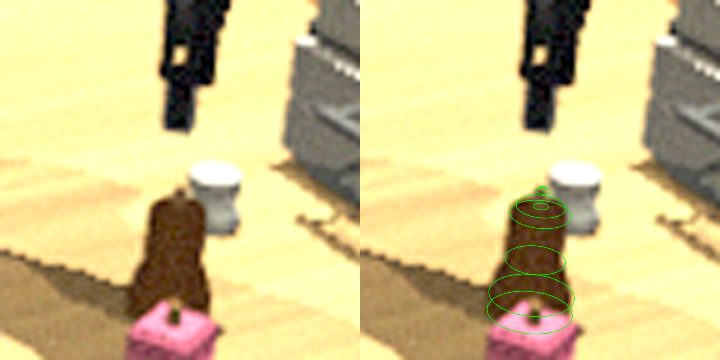

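>>> move_arm([
  [[0,0,-40],[0,0,0]],
  [[0,0,-80],[0,0,0]],
  [[0,0,-100],[0,0,0]],
  [[0,0,-109],[0,0,0]],
  [[0,0,-109],[0,0,0]],
])

```text
clock: 11.35
position: [0.4434, 0.3009, 0.0666]
tool_rot: [-3.142, -0.0, 0.79]
force: [0.7, 0.9, 0.6]
grip_width: 0.072
```

>>> move_arm([
  [[0,0,0],[0,0,0]],
  [[0,0,0],[0,0,0]],
  [[0,0,0],[0,0,0]],
  [[0,0,0],[0,0,0]],
  [[0,0,0],[0,0,0]],
  [[0,0,0],[0,0,0]],
], jaw=35)

```text
clock: 12.1
position: [0.4434, 0.3015, 0.0672]
tool_rot: [-3.142, -0.002, 0.791]
force: [-1.1, -0.5, 10.1]
grip_width: 0.0407
```

```bash
python3 - <<'E'
from h import *
s=observe();print(s['clock'],s['position'].round(4),s['tool_rot'],s['force'],s['grip_width'])
A=cam("scene");p=s['position']
c=proj(A,[.4436,.3014,.08])[0]
cv2.imwrite('pics/r3.png',np.hstack([crop(A,[],c,36,10),crop(A,lines(A,MODELS['round_body'],p[0],p[1],0),c,36,10)])[::2,::2])
E
```

```text
12.1 [0.4434 0.3015 0.0672] [-3.14155002e+00 -1.50799817e-03  7.90854419e-01] [-1.05830436 -0.46676119 10.08137122] 0.04070015106196322
```

View pics/r3.png

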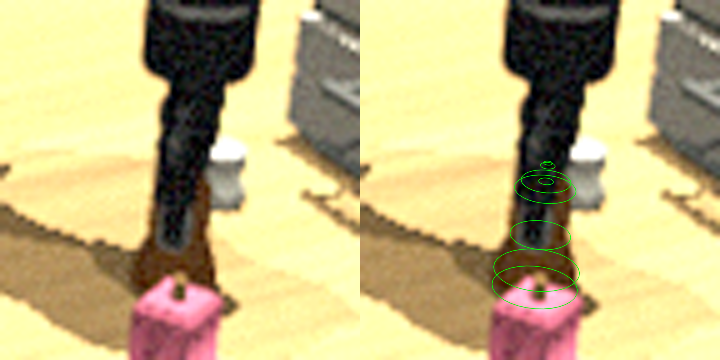

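>>> move_arm([
  [[0,0,10],[0,0,0]],
  [[0,0,40],[0,0,0]],
  [[0,0,90],[0,0,0]],
  [[0,0,125],[0,0,0]],
  [[25,-38,130],[0,0,0]],
  [[58,-87,130],[0,0,0]],
  [[90,-136,130],[0,0,0]],
  [[123,-186,120],[0,0,0]],
  [[155,-234,100],[0,0,0]],
  [[172,-260,80],[0,0,0]],
  [[172,-260,50],[0,0,0]],
  [[172,-260,50],[0,0,0]],
])

```text
clock: 13.65
position: [0.614, 0.0409, 0.1153]
tool_rot: [-3.14, 0.002, 0.79]
force: [-0.2, 0.1, -0.9]
grip_width: 0.0409
```

```bash
python3 - <<'E'
from h import *
s=observe();print(s['clock'],s['position'].round(4),s['tool_rot'],s['force'],s['grip_width'],s['qpos'].round(2))
A=cam("scene");p=s['position']
c=proj(A,[p[0],p[1],.06])[0];x,y,w=.5819,.0067,.788+np.pi
cv2.imwrite('pics/r4.png',np.hstack([crop(A,nests(A,x,y,w),c,36,10),crop(A,lines(A,MODELS['round_body'],p[0],p[1],0,p[2]-.067),c,36,10)])[::2,::2])
E
```

```text
13.65 [0.614  0.0409 0.1153] [-3.13977160e+00  2.41099174e-03  7.90240201e-01] [-0.21998133  0.08700221 -0.91985796] 0.04090291441982644 [-0.45  0.73  0.44  1.75 -0.42  0.76 -0.58]
```

View pics/r4.png

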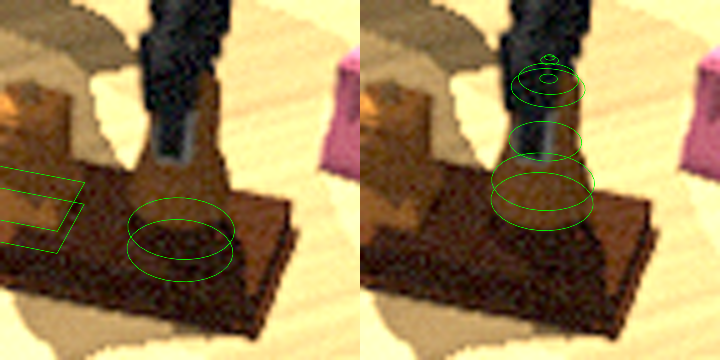

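>>> move_arm([
  [[1,0,-14],[0,0,0]],
  [[1,0,-18],[0,0,0]],
  [[1,0,-21],[0,0,0]],
  [[1,0,-23],[0,0,0]],
  [[1,0,-23],[0,0,0]],
])

```text
clock: 14.32
position: [0.616, 0.0411, 0.0933]
tool_rot: [3.142, -0.0, 0.791]
force: [-0.7, 0.6, -0.5]
grip_width: 0.0412
```

```bash
python3 - <<'E'
from h import *
s=observe();print(s['clock'],s['position'].round(4),s['tool_rot'],s['force'],s['moment'],s['grip_width'])
E
```

```text
14.325 [0.616  0.0411 0.0933] [ 3.14158704e+00 -3.03817265e-05  7.90787347e-01] [-0.67002316  0.62838819 -0.48640336] [-0.02482863  0.01306274  0.00621364] 0.041196082655866904
```

Already 3–4 mm inside with no force; continue to the floor.

>>> move_arm([
  [[0,0,-5],[0,0,0]],
  [[0,0,-9],[0,0,0]],
  [[0,0,-11],[0,0,0]],
  [[0,0,-12.5],[0,0,0]],
  [[0,0,-13],[0,0,0]],
  [[0,0,-13],[0,0,0]],
])

```text
clock: 15.08
position: [0.616, 0.0411, 0.0813]
tool_rot: [-3.141, -0.001, 0.791]
force: [-7.1, -0.6, 18.8]
grip_width: 0.0411
```

>>> move_arm([
  [[0,0,0.5],[0,0,0]],
  [[0,0,0.5],[0,0,0]],
  [[0,0,0.5],[0,0,0]],
  [[0,0,0.5],[0,0,0]],
  [[0,0,30],[0,0,0]],
  [[0,0,80],[0,0,0]],
  [[0,0,125],[0,0,0]],
  [[0,-60,125],[0,0,0]],
  [[0,-120,125],[0,0,0]],
  [[0,-180,125],[0,0,0]],
  [[0,-180,125],[0,0,0]],
], jaw=80)

```text
clock: 16.45
position: [0.615, -0.1447, 0.2056]
tool_rot: [3.14, 0.002, 0.784]
force: [0.0, 1.0, 0.1]
grip_width: 0.0796
```

```bash
python3 - <<'E'
from h import *
s=observe();print(s['clock'],s['position'].round(4),s['tool_rot'],s['force'],s['grip_width'])
A=cam("scene");B=cam("top")
import pickle;pickle.dump((A,B),open('placed.pkl','wb'))
c=proj(A,[.6153,.0412,.06])[0]
cv2.imwrite('pics/r5.png',np.hstack([crop(A,[],c,36,10),crop(A,lines(A,MODELS['round_body'],.6153,.0412,0,.014),c,36,10)])[::2,::2])
c=proj(B,[.6153,.0412,.06])[0]
cv2.imwrite('pics/r5t.png',np.hstack([crop(B,[],c,36,10),crop(B,lines(B,MODELS['round_body'],.6153,.0412,0,.014),c,36,10)])[::2,::2])
c=proj(A,[.596,-.304,.03])[0]
cv2.imwrite('pics/r5h.png',np.hstack([crop(A,[],c,30,12),crop(A,lines(A,MODELS['round_head'],.596,-.304,0),c,30,12)])[::2,::2])
E
```

```text
16.45 [ 0.615  -0.1447  0.2056] [3.13990378e+00 1.54640408e-03 7.83702821e-01] [0.01844369 1.04342582 0.14434755] 0.0796094022560502
```

View pics/r5.png

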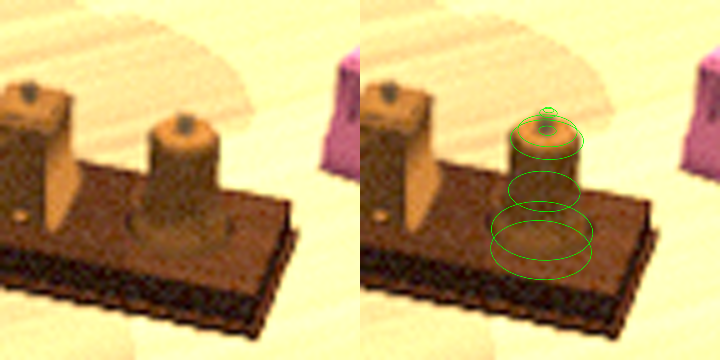

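View pics/r5t.png

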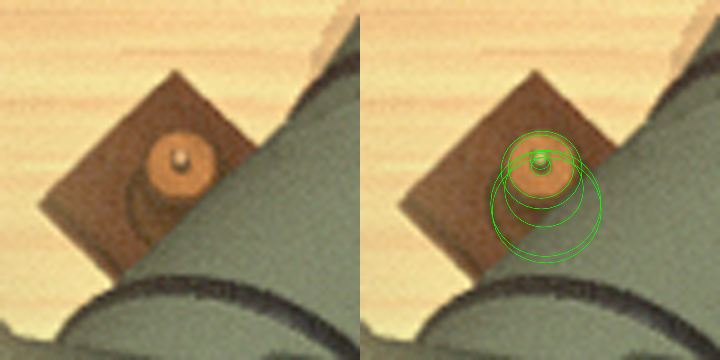

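View pics/r5h.png

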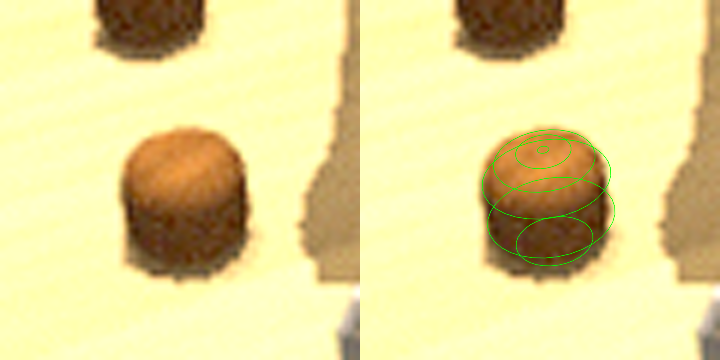

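```bash
python3 - <<'E'
from h import *
import pickle
A,B=pickle.load(open('placed.pkl','rb'))
# shoulder disc
hsv=cv2.cvtColor(B["frame"],cv2.COLOR_RGB2HSV);g=cv2.cvtColor(B["frame"],cv2.COLOR_RGB2GRAY)
c=proj(B,[.6153,.0412,.098])[0];print(c)
u,v=c.astype(int);print(g[v-9:v+10,u-9:u+10])
for P,n in((lambda q:0,0),):pass
c2=proj(B,[.5955,-.3035,.03])[0].astype(int);print(c2)
cv2.imwrite('pics/hd.png',np.hstack([crop(B,[],c2,18,20),crop(B,lines(B,MODELS['round_head'],.595,-.3034,0)[:4],c2,18,20)])[::2,::2])
E
```

```text
[257.68491082 172.77341862]
[[ 47  51  55  51  50  53  49  52  49  50  46  49  47  48  48  45  51  44
   57]
 [ 49  52  51  47  50  54  51  53  49  51  47  49  46  45  48  44  50  49
   48]
 [ 51  50  55  51  49  47  51  46  46  50  49  49  44  46  47  43  47  46
   51]
 [ 54  52  50  52  48  53  52  53  58  66  62  60  53  47  44  45  44  49
   49]
 [ 53  56  47  50  48  50  68  75  83  84  78  73  74  68  54  46  46  46
   47]
 [ 56  53  52  50  48  68  77  79  80  84  83  80  76  70  69  53  43  45
   48]
 [ 54  51  54  48  63  79  80  81  77  80  82  79  77  73  77  72  54  38
   46]
 [ 54  51  51  50  74  80  82  81  64  91  93  74  79  76  75  79  60  42
   43]
 [ 56  55  48  55  78  80  79  77  70  98 104  73  79  80  75  76  65  43
   46]
 [ 51  53  51  63  77  80  81  80  62  78  82  52  78  79  80  83  64  45
   37]
 [ 55  49  46  61  76  78  78  81  58  47  48  53  72  84  80  79  68  42
   45]
 [ 49  42  43  57  73  79  78  79  76  61  55  67  76  80  81  81  66  45
   35]
 [ 43  46  46  50  75  75  75  77  80  80  82  78  80  78  82  83  52  43
   40]
 [ 42  42  44  48  64  76  76  74  77  77  79  79  79  79  78  67  49  41
   48]
 [ 44  46  44  49  53  62  77  76  78  77  83  81  78  80  64  51  45  49
   53]
 [ 45  51  45  44  48  48  59  71  73  74  73  75  76  63  50  46  48  54
   55]
 [ 41  53  48  42  47  45  51  51  52  49  55  51  50  48  44  51  55  54
   59]
 [ 45  51  47  44  40  47  43  46  47  47  45  46  47  44  53  56  56  58
   60]
 [ 45  50  53  45  44  43  41  41  35  40  41  39  43  50  54  58  59  64
   59]]
[385 186]
```

View pics/hd.png

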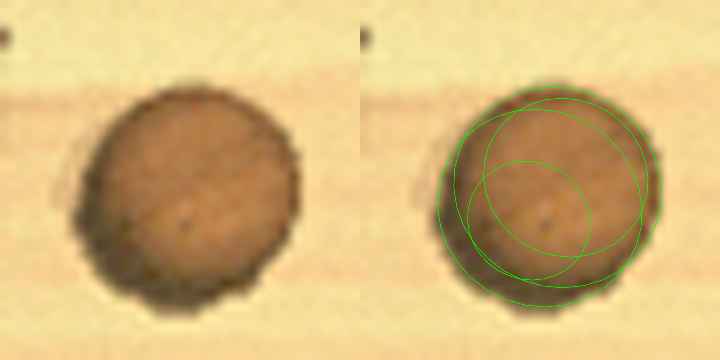

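>>> move_arm([
  [[-7,-55,0],[0,0,0]],
  [[-14,-110,0],[0,0,0]],
  [[-21,-164,-20],[0,0,0]],
  [[-21,-164,-60],[0,0,0]],
  [[-21,-164,-100],[0,0,0]],
  [[-21,-164,-100],[0,0,0]],
  [[-21,-164,-100],[0,0,0]],
])

```text
clock: 17.42
position: [0.596, -0.3024, 0.1068]
tool_rot: [3.14, -0.0, 0.792]
force: [0.1, -1.2, 0.4]
grip_width: 0.0801
```

```bash
python3 - <<'E'
from h import *
P=[]
for i in range(3):
    A=cam("scene");s=observe();P.append(s['position'])
print(s['clock'],np.round(P,4),s['tool_rot'],s['force'],s['grip_width'])
c=proj(A,[.595,-.304,.06])[0]
cv2.imwrite('pics/h1.png',crop(A,[],c,30,18))
E
```

```text
17.575 [[ 0.5961 -0.3027  0.1072]
 [ 0.5961 -0.3028  0.1072]
 [ 0.5959 -0.3028  0.107 ]] [ 3.13954396e+00 -9.91150145e-04  7.91324677e-01] [-0.83320285 -0.54052811  1.44694733] 0.07977138957911917
```

View pics/h1.png

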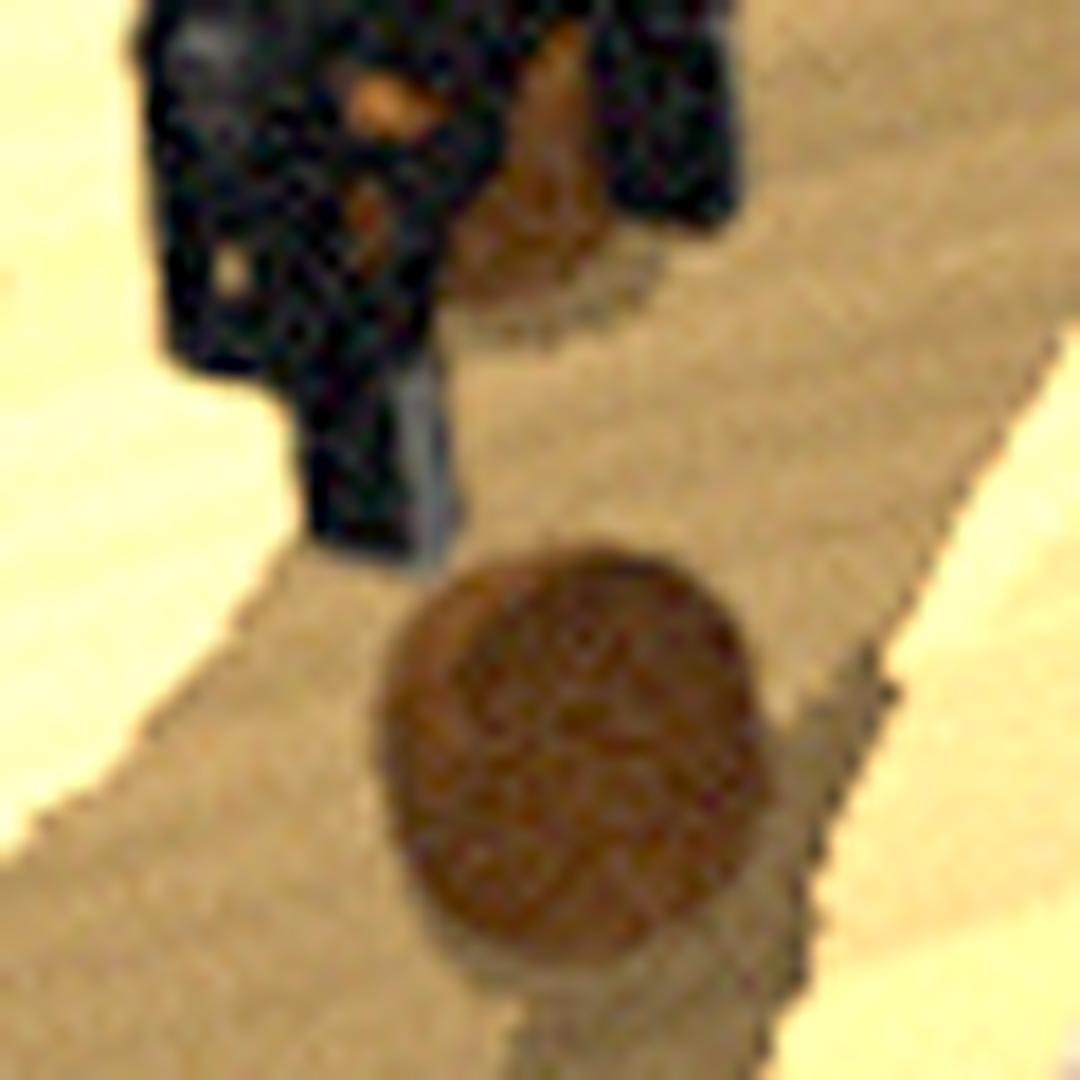

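>>> move_arm([
  [[-1,-0.5,-30],[0,0,0]],
  [[-1,-0.5,-55],[0,0,0]],
  [[-1,-0.5,-70],[0,0,0]],
  [[-1,-0.5,-76],[0,0,0]],
  [[-1,-0.5,-76],[0,0,0]],
])

```text
clock: 18.2
position: [0.5942, -0.3036, 0.0298]
tool_rot: [3.141, -0.0, 0.791]
force: [0.7, -1.0, 0.9]
grip_width: 0.08
```

>>> move_arm([
  [[0,0,0],[0,0,0]],
  [[0,0,0],[0,0,0]],
  [[0,0,0],[0,0,0]],
  [[0,0,0],[0,0,0]],
  [[0,0,0],[0,0,0]],
], jaw=48, grip_force=50)

```text
clock: 18.82
position: [0.5944, -0.3036, 0.0305]
tool_rot: [3.141, -0.001, 0.791]
force: [-2.4, 1.1, 9.9]
grip_width: 0.0546
```

```bash
python3 - <<'E'
from h import *
P=[]
for i in range(3):
    A=cam("scene");s=observe();P.append(s['position'])
print(s['clock'],np.round(P,4),s['tool_rot'],s['force'],s['grip_width'])
c=proj(A,[.595,-.304,.04])[0]
cv2.imwrite('pics/h2.png',crop(A,[],c,30,18))
E
```

```text
18.975 [[ 0.5944 -0.3036  0.0305]
 [ 0.5944 -0.3036  0.0305]
 [ 0.5944 -0.3036  0.0305]] [ 3.14058550e+00 -6.28707423e-04  7.90739423e-01] [-1.38010206  1.29944484 10.16247299] 0.054975604420855695
```

View pics/h2.png

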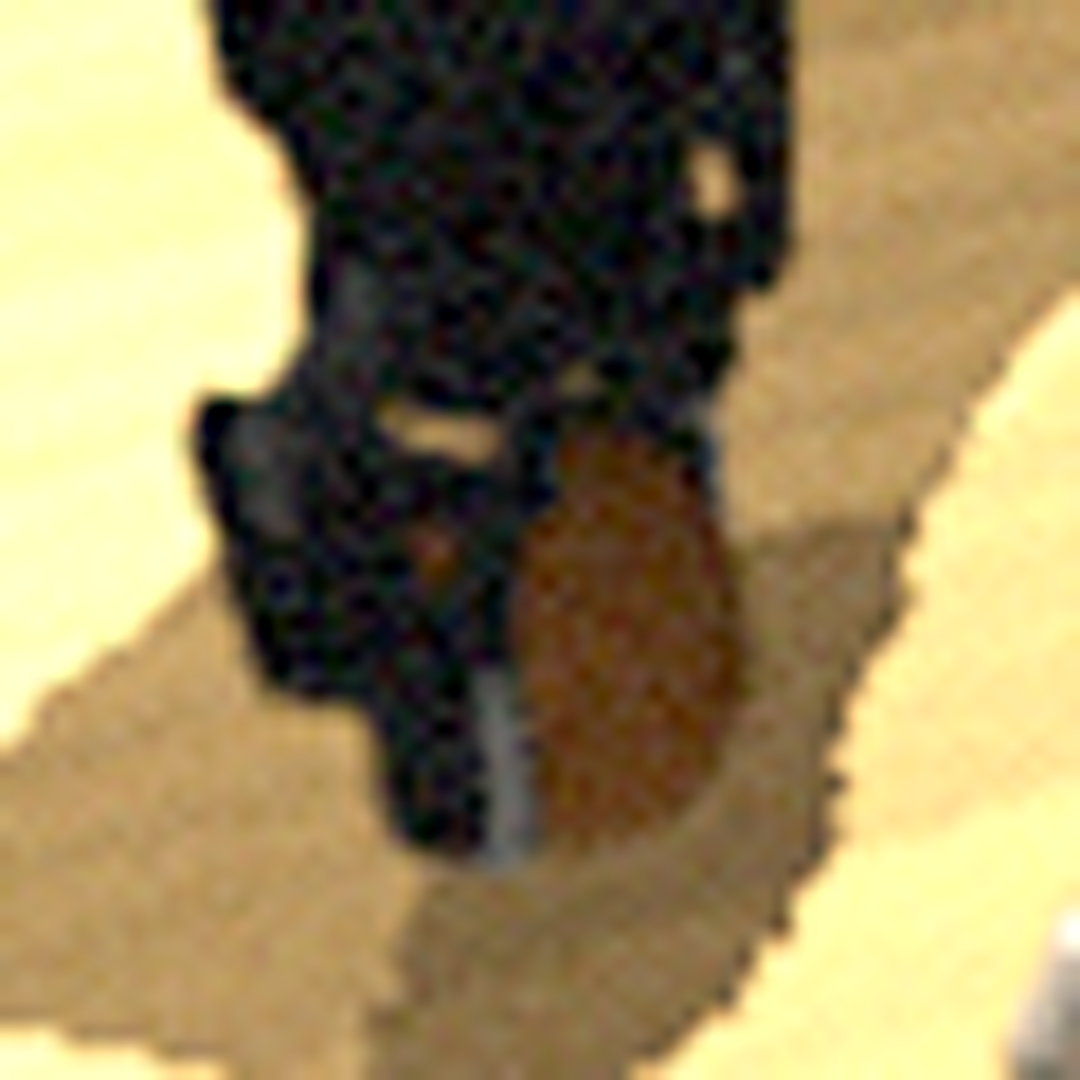

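>>> move_arm([
  [[0,0,15],[0,0,0]],
  [[0,0,60],[0,0,0]],
  [[0,0,115],[0,0,0]],
  [[0,0,150],[0,0,0]],
  [[3,50,150],[0,0,0]],
  [[6,105,150],[0,0,0]],
  [[10,160,150],[0,0,0]],
  [[13,215,150],[0,0,0]],
  [[17,270,150],[0,0,0]],
  [[20,320,145],[0,0,0]],
  [[21.5,344.5,135],[0,0,0]],
  [[21.5,344.5,125],[0,0,0]],
])

```text
clock: 20.48
position: [0.6156, 0.043, 0.1544]
tool_rot: [-3.141, -0.001, 0.793]
force: [0.7, -0.2, -0.7]
grip_width: 0.0547
```

>>> move_arm([
  [[0,0,0],[0,0,0]],
  [[0,0,0],[0,0,0]],
])

```text
clock: 20.72
position: [0.6157, 0.0396, 0.1548]
tool_rot: [3.141, -0.0, 0.789]
force: [-0.2, -0.2, 0.1]
grip_width: 0.0548
```

```bash
python3 - <<'E'
from h import *
P=[]
for i in range(3):
    A=cam("scene");s=observe();P.append(s['position'])
B=cam("top")
print(s['clock'],np.round(P,4),s['tool_rot'],s['force'],s['grip_width'])
p=s['position'];z0=p[2]-.0305
c=proj(A,[p[0],p[1],.12])[0]
cv2.imwrite('pics/h3.png',np.hstack([crop(A,[],c,30,16),crop(A,lines(A,MODELS['round_head'],p[0],p[1],0,z0)+lines(A,MODELS['round_body'],.616,.0412,0,.014),c,30,16)])[::2,::2])
cv2.imwrite('pics/h3t.png',B['frame'][100:300,150:450,::-1])
E
```

```text
20.875 [[0.6157 0.0398 0.1548]
 [0.6157 0.0401 0.1548]
 [0.6157 0.0403 0.1547]] [ 3.14121488e+00 -3.42424322e-04  7.89604698e-01] [ 0.26869754 -0.5497097   0.1648457 ] 0.0545596763125952
```

View pics/h3.png

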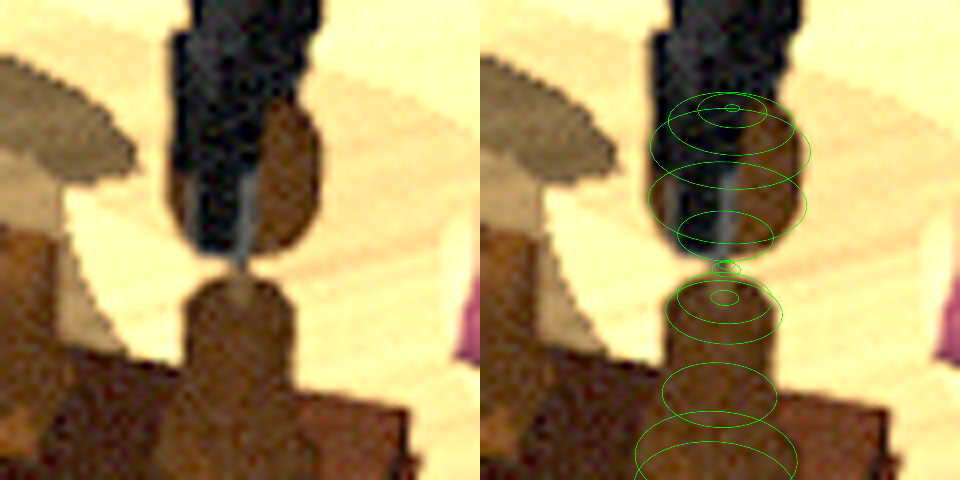

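>>> move_arm([
  [[0,0,-10],[0,0,0]],
  [[0,0,-13],[0,0,0]],
  [[0,0,-15],[0,0,0]],
  [[0,0,-17],[0,0,0]],
  [[0,0,-17],[0,0,0]],
])

```text
clock: 21.55
position: [0.6155, 0.0411, 0.1372]
tool_rot: [-3.142, 0.0, 0.791]
force: [0.4, 0.6, -0.4]
grip_width: 0.0548
```

```bash
python3 - <<'E'
from h import *
s=observe();print(s['clock'],s['position'].round(4),s['tool_rot'],s['force'],s['moment'],s['grip_width'])
E
```

```text
21.55 [0.6155 0.0411 0.1372] [-3.14154284e+00  7.10277163e-05  7.90685806e-01] [ 0.35140923  0.58565372 -0.39339329] [ 0.01980122 -0.03745392 -0.06706827] 0.05483455173522423
```

>>> move_arm([
  [[0,0,-3],[0,0,0]],
  [[0,0,-6],[0,0,0]],
  [[0,0,-8],[0,0,0]],
  [[0,0,-9],[0,0,0]],
  [[0,0,-9],[0,0,0]],
])

```text
clock: 22.18
position: [0.6156, 0.0411, 0.1286]
tool_rot: [3.142, -0.0, 0.791]
force: [-0.9, 0.2, 5.4]
grip_width: 0.0545
```

>>> move_arm([
  [[0,0,-0.3],[0,0,0]],
  [[0,0,-0.6],[0,0,0]],
  [[0,0,-0.6],[0,0,0]],
  [[0,0,-0.6],[0,0,0]],
], grip_force=80)

```text
clock: 22.68
position: [0.6158, 0.0412, 0.1287]
tool_rot: [3.141, -0.001, 0.791]
force: [-5.6, 0.9, 17.1]
grip_width: 0.0541
```

>>> move_arm([
  [[0.2,0,-0.4],[0,0,0]],
  [[0.2,0,-0.6],[0,0,0]],
  [[0.2,0,-0.6],[0,0,0]],
  [[0.2,0,-0.6],[0,0,0]],
  [[0.2,0,-0.6],[0,0,0]],
  [[0.2,0,-0.6],[0,0,0]],
])

```text
clock: 23.42
position: [0.6161, 0.0412, 0.1287]
tool_rot: [3.141, -0.002, 0.791]
force: [-8.5, 1.1, 27.4]
grip_width: 0.0539
```

```bash
python3 - <<'E'
from h import *
for i in range(3):
    A=cam("scene");s=observe();print(s['clock'],s['position'].round(4),s['force'].round(1),s['grip_width'])
B=cam("top")
cv2.imwrite('pics/f1.png',crop(A,[],proj(A,[.59,.01,.09])[0],40,14)[::2,::2])
cv2.imwrite('pics/f1s.png',A['frame'][:,:,::-1])
cv2.imwrite('pics/f1t.png',B['frame'][:,:,::-1])
E
```

```text
23.475 [0.6161 0.0412 0.1287] [-8.5  1.4 26.7] 0.05384706201027582
23.525 [0.6161 0.0412 0.1287] [-8.1  1.7 25.7] 0.05420619859368252
23.575 [0.6161 0.0412 0.1287] [-8.5  1.8 27.2] 0.05438713373902096
```

View pics/f1.png

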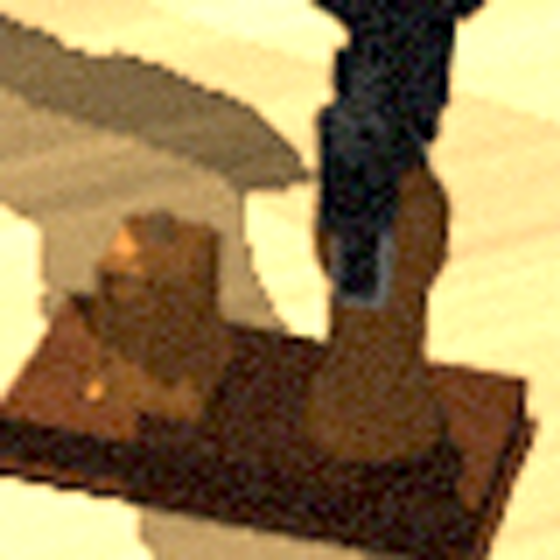

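View pics/f1s.png

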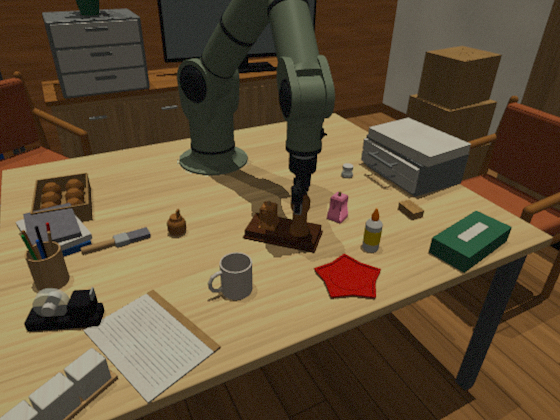

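```bash
python3 - <<'E'
from workcell import *
print(job_done());s=observe();print(s['clock'],s['position'].round(4),s['force'].round(1))
E
```

```text
the job is handed in; nothing more can be done
None
the job is handed in; nothing more can be done
```

The job is handed in after 23.6 s. Both bodies are in their nests and released, and the plain head is on the round body's dowel. The gripper is still on the head, pressing it down.

- **Square body:** it went into the square nest on the second try. On the first it touched the stand's top at about 19 N, because my first estimate of the stand was about 3 mm off. After re-measuring the nests I shifted it, and it reached the floor at the expected height, where it met a 15 N push.
- **Round body:** it went into the round nest without resistance and met a 19 N push at the expected floor height. The camera showed it upright afterwards.
- **Head:** it slid over the dowel without force and stopped at a tool height of 128.7 mm, against the 128.5 mm I had predicted for fully home. At hand-in it was pressed down with about 27 N, and I had set the grip force to 80 N.

**Open points:** a steady sideways force of about 8 N in x remained while pressing. The scene camera disagreed by up to 1 px with the top camera and the arm; I went by the top camera and what the arm felt. I did not see the seam under the head directly, so "fully home" rests on the height and force readings.

In the last scene picture the capped head, pink body, glue, mug, paint jar, brush and sanding block looked to be where they started.

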